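Cap the open vials, then hold the scale's draught cover at the pointer

ROBOT

A 6-joint arm with a two-finger parallel gripper is mounted at the origin on the work surface. World frame = base frame: x ahead of the robot, y to its left, z up, the work surface at z = 0. Lengths are in mm, angles in rad, forces in N, time in s.
With the tool pointing down it reaches from about 300 to 775 mm from the base axis. Payload 14.6 kg.
Tool frame: the origin (TCP) lies midway between the tips of the shut fingers; the grasp point (between the pads) lies 19 mm behind it (manip.tcp_to_grasp is the distance from the TCP to the grasp point, in mm); z points along the fingers, x is the direction in which the jaws open and shut, and the axes are right-handed (so a half turn about z gives the same grasp; the last joint's range is limited). The gripper opens to 94 mm and grips with 3 to 60 N. Pads are 16 mm wide; open, the fingers measure 119 mm over their backs; the gripper's body (75 mm by 177 mm) begins 78 mm behind the grasp point.
Start: joints at [-1.276, 0.3, 1.521, -0, 1.321, -0.067], TCP at [194.67, -514.386, 205.446] pointing down, gripper open.
Joint ranges: [-3.03, 3.03], [-0.79, 2.21], [0.23, 2.52], [-1.04, 4.18], [0, 3.07], [-2.55, 2.55]. Speed limits (rad/s): [2.22, 2.22, 2.57, 3.14, 3.14, 3.14].

INTERFACE

Orientations are given as [roll, pitch, yaw] about the fixed x, y, z axes, in that order (R = Rz(yaw) Ry(pitch) Rx(roll)).
In Python, from cell import manip gives the robot as it stands.
- The arm moves only by the tool arm_command, never from a script. Its argument "steps" is a list of rows, each a list of 3 entries, a list of its own where there are three numbers: the opening, from 0 (shut) to 1 (fully open), then the shift along the tool's x, y, z in cm, then the turn about the tool's z in rad. A call has 1 to 5 rows; each row shifts and turns the commanded pose from where the row before left it, along the tool's axes as they then stand; what a row does not reach is not made up. A row lasts 1/12 s, in which the tool goes at most 41.7 mm and 7.16 degrees, less where a joint would pass 70% of its speed; a pose out of reach is approached as far as the arm can. A call with a gripper value outside its range is refused whole. The fingers move at their own pace and stop on an object; "force" is the grip in N (left out, the last holds). Time passes only in rows, so rows that do not move let the fingers close. It gives the time, the measured TCP pose, the force and the opening at its end, in the units of the state.
- manip.read_state(): the state, without advancing time (a new reading comes with each control period).
- manip.camera(name): name is "side" or "top" or "wrist"; returns (picture, depth): 480x640x3 uint8, red, green, blue; 480x640 float32, mm along the optical axis (not along the pixel's ray), 0 where there is no reading.
- manip.calibration(name): a dict with "fx", "fy", "cx", "cy" (pixels), "R" (3x3) and "t" (3): a world point X has camera coordinates R X + t; the wrist camera has in their place "tool_from_camera" (4x4, takes a point from camera to tool coordinates, whose origin is the TCP and whose axes are the tool frame's). Camera axes: x right, y down, z forward; pixel columns grow to the right and rows downward; lengths in mm; the calibration is good to about 2 mm. The wrist camera is an equidistant fisheye: a pixel r from the principal point sees the ray r / f radians off the axis. A picture is of the moment at which its call begins: read the wrist's pose just before it. calibration takes no time and is no camera call.
- manip.sign_off(): hands the job in, once; it reports no verdict.
The state is a dict: "clock": time; "joints": joint angles; "qd": joint speeds; "effort": joint torques, N m; "eef_pos": TCP position; "eef_rot": TCP orientation; "wrist_force": force on the tool from outside, world axes, zero at the start; "moment": the same for the moment, N m; "finger_gap": finger opening in mm.
Only numpy, scipy, OpenCV 4.12 (cv2) and the standard library are available. Lean on these libraries where they do the work, as an engineer would, in place of code of your own. Each camera call takes 0.05 s, during which the arm holds its last target.

TASK

Two of the four flip-cap vials in the rack were left open: press those caps fully shut. Then lift the hinged draught cover of the scale (it has a round grip on top) until it lies in line with the steel pointer arm beside it, so that a colleague can reach the pan, and finish while still holding it there, steady, because it falls shut if let go. Do not shift the pointer, and leave the other vials and everything else standing where they are.

Things in the scene. Friction and masses are not known exactly. Their poses are not given: they have to be found in the camera images.
- cap_a (a joint): hinge of the flip cap of vial a, rad: 0 = fully shut, grows as it opens (1.57 = standing upright, more = leaning back over the hinge); at most 2.3. A small stiff hinge (0.02 N m): the cap stays where it is left and takes about 1 to 2 N near its middle to move.
- vial_a_mouth (a point): fixed point at the centre of the mouth of vial a, on the rim under the shut cap (with a 10 mm wide, 4 mm high spout). Its x axis points horizontally from the mouth to the cap's hinge, z up. The vial is 28 mm across and seated firmly in the rack; this rim is about 74 mm above the table, the rack's top 40 mm. The hinge line runs along this point's y, 17 mm from it along +x and at its height.
- cap_b (a joint): hinge of the flip cap of vial b, rad: 0 = fully shut, grows as it opens (1.57 = standing upright, more = leaning back over the hinge); at most 2.3. A small stiff hinge (0.02 N m): the cap stays where it is left and takes about 1 to 2 N near its middle to move.
- vial_b_mouth (a point): fixed point at the centre of the mouth of vial b, on the rim under the shut cap (with a 10 mm wide, 4 mm high spout). Its x axis points horizontally from the mouth to the cap's hinge, z up. The vial is 28 mm across and seated firmly in the rack; this rim is about 74 mm above the table, the rack's top 40 mm. The hinge line runs along this point's y, 17 mm from it along +x and at its height.
- cap_c (a joint): hinge of the flip cap of vial c, rad: 0 = fully shut, grows as it opens (1.57 = standing upright, more = leaning back over the hinge); at most 2.3. A small stiff hinge (0.02 N m): the cap stays where it is left and takes about 1 to 2 N near its middle to move.
- vial_c_mouth (a point): fixed point at the centre of the mouth of vial c, on the rim under the shut cap (with a 10 mm wide, 4 mm high spout). Its x axis points horizontally from the mouth to the cap's hinge, z up. The vial is 28 mm across and seated firmly in the rack; this rim is about 74 mm above the table, the rack's top 40 mm. The hinge line runs along this point's y, 17 mm from it along +x and at its height.
- cap_d (a joint): hinge of the flip cap of vial d, rad: 0 = fully shut, grows as it opens (1.57 = standing upright, more = leaning back over the hinge); at most 2.3. A small stiff hinge (0.02 N m): the cap stays where it is left and takes about 1 to 2 N near its middle to move.
- vial_d_mouth (a point): fixed point at the centre of the mouth of vial d, on the rim under the shut cap (with a 10 mm wide, 4 mm high spout). Its x axis points horizontally from the mouth to the cap's hinge, z up. The vial is 28 mm across and seated firmly in the rack; this rim is about 74 mm above the table, the rack's top 40 mm. The hinge line runs along this point's y, 17 mm from it along +x and at its height.
- rack: grey block 56 x 236 x 40 mm, fixed to the table, with the four vials in one row along its y axis, 56 mm apart; all caps hinge on its +x side. Origin under its centre. Which vial stands where varies. Each cap is a white disc 28 mm across, 8 mm thick, with a 4 mm thumb lip opposite the hinge: it reaches 36 mm from the hinge line; shut, its top is 8 mm above the mouth point.
- scale: white weighing scale, 255 x 200 mm base, with a clear draught shield (walls up to 108 mm above the table) round its pan; fixed. Origin on the table 85 mm from the cover's hinge line; its x axis points from the front (low control panel, towards the robot) to the back, where the cover's hinge is; z up.
- cover (a joint): hinge of the draught cover, rad: 0 = lying shut on the shield, grows as its front edge swings up and back; at most 1.6. Free hinge: the cover (about 0.28 kg, 165 mm from hinge to front edge, 180 mm wide, 6 mm thick) falls shut when let go.
- cover_hinge (a point): fixed point on the cover's hinge line, midway along it, 108 mm above the table; the hinge line runs along its y axis, its x axis points to the back, away from the shut cover.
- cover_grip (a point): centre of the grip: an upright round aluminium lug (disc 28 mm across, 12 mm thick along the hinge line) on top of the cover near its front edge. With the cover shut it is 145 mm in front of the hinge line (along -x of cover_hinge) and 34 mm above it; the cover's top face is 28 mm below the point. The lug can turn between the pads as the cover swings.
- cover_corner (a point): front corner of the cover on the pointer's side, 165 mm from the hinge line, mid-thickness (3 mm above the hinge line when shut). Its x and z axes turn with the cover.
- pointer (a joint): angle of the dark steel pointer arm, rad, on the same hinge line and counted the same way as the cover (0 = lying level, as the shut cover does): the wanted angle of the cover. Equal values mean that cover and pointer are in line. It is set at the start between 0.5 and 1.0, holds by stiff friction, and must stay as it is.
- pointer_tip (a point): centre of the 20 mm disc at the pointer's tip: the pointer is a 5 mm thick, 10 mm wide arm beside the cover on the scale's -y side, 104 mm from the cover's middle, before a white graduated quadrant; the tip lies 165 mm from the hinge line, beside cover_corner when in line. Its x and z axes turn with the pointer.
- bottle_1: Bystander: small dropper bottle, 24 mm across, 64 mm tall, near the rack's robot side; loose; origin at the centre of its underside.
- bottle_2: Bystander: small dropper bottle, 24 mm across, 64 mm tall, near the rack's robot side; loose; origin at the centre of its underside.
- bottle_3: Bystander: small dropper bottle, 28 mm across, 62 mm tall, beyond the rack; loose; origin at the centre of its underside.
- jar: Bystander: small screw-top jar, 44 mm across, 50 mm tall, beyond the rack; loose; origin at the centre of its underside.
- dish: Bystander: small steel weighing dish, 52 mm across, 20 mm tall, between scale and rack; loose; origin at the centre of its underside.
- spoon: Bystander: steel spoon, 140 mm long, lying to the right of the scale; loose; origin at mid-length underneath.
- weight: Bystander: brass weight, 28 mm across, 31 mm tall, standing on the pan under the cover; loose; origin at the centre of its underside.

How it is judged (in metres and radians):
On the way, in this order (a step that is already met when the one before it is completed fails the run):
1. all four vial caps are shut, with the scale's cover still down (value of joint each of cap_a, cap_b, cap_c, cap_d, cover below 0.15 rad), for 0.2 s.
2. the fingers hold the cover in line with the pointer (angle between the x axis of cover_corner and the x axis of pointer_tip, either way round below 0.08 rad and value of joint cover above 0.3 rad and contact force between the fingers and cover above 0.4 N and velocity of joint cover between -0.15 and 0.15 rad/s), for 0.3 s.
At the end, for the whole second after the job is handed in: all four caps are shut (within 0.15 rad); the cover is raised and within 0.08 rad of the pointer's angle, still (under 0.15 rad/s), carried by the fingers (contact over 0.4 N) and by no other object; the program has finished holding it (all of step 2 and value of joint each of cap_a, cap_b, cap_c, cap_d below 0.15 rad and contact force between cover and bottle_1 below 0.2 N and contact force between cover and bottle_2 below 0.2 N and contact force between cover and bottle_3 below 0.2 N and contact force between cover and jar below 0.2 N and contact force between cover and dish below 0.2 N and contact force between cover and spoon below 0.2 N and contact force between cover and weight below 0.2 N); the arm keeps its last pose, push and grip.
It fails at once if the pointer was shifted (its tip by more than 10 mm) (distance of pointer_tip from where it was at the start of the episode above 0.01 m).
It fails at once if a bystander was shifted by more than 30 mm (distance of any of bottle_1, bottle_2, bottle_3, jar, dish, spoon, weight from where it was at the start of the episode above 0.03 m).
It fails at once if a bottle, the jar or the weight was knocked over (tilted by more than 0.6 rad) (angle between any of bottle_1, bottle_2, bottle_3, jar, weight's own z axis and vertical above 0.6 rad).
It also fails if it takes over 53 s, if anything falls off the work surface, if the arm or the gripper's body presses on something with over 40 N, if the wrist force passes 120 N, or if a joint passes its speed limit or range.

## Working session

There is one attempt and no reset: what is moved stays moved. The work goes in short steps, Python scripts to look and compute and a tool call to move; the robot and the scene stay as the last step left them, time stands still between calls to the robot, and variables do not carry over. Pictures are saved under pics/ and viewed, and the job is handed in when it is done.

Besides the shell and the picture viewer there is one more tool, called by a JSON object that holds its "method" and its "body". arm_command: Moves the arm, as the interface text tells. Its arguments: {"type":"object","properties":{"steps":{"type":"array","items":{"type":"array"}},"force":{"type":"number"}},"required":["steps"]}

```bash
ls; mkdir -p pics; python3 - <<'E'
from cell import manip
import cv2
s=manip.read_state();print(s)
for n in ["side","top","wrist"]:
    p,d=manip.camera(n);cv2.imwrite(f"pics/{n}0.png",p[:,:,::-1]);import numpy as np;np.save(f"pics/{n}0.npy",d)
    print(n,manip.calibration(n))
E
```

```text
pics
{'clock': 0.0, 'joints': array([-1.27559680e+00,  3.00451443e-01,  1.52158914e+00,  2.35675085e-06,
        1.32067569e+00, -6.66005232e-02]), 'qd': array([-0.00065565, -0.00138323, -0.00085109,  0.00040849, -0.00079685,
       -0.00121099]), 'effort': array([-2.76929022e-03, -5.31802976e+01, -3.52739382e+01,  7.07623176e-02,
        2.43918254e-02, -8.99471388e-05]), 'eef_pos': array([ 194.59894228, -514.14562245,  204.89369822]), 'eef_rot': array([-3.14151560e+00,  1.12097170e-03, -1.20899681e+00]), 'wrist_force': array([-0.23581798,  0.05319042,  0.44990751]), 'moment': array([ 0.00585994, -0.01444164, -0.0165076 ]), 'finger_gap': 93.95095418129408}
side {'fx': 496.75483491499045, 'fy': 496.75483491499045, 'cx': 318.1146080622409, 'cy': 234.71795777287434, 'R': array([[-0.88824751, -0.45887726,  0.0211664 ],
       [-0.27397881,  0.49222926, -0.82622392],
       [ 0.36871665, -0.73969049, -0.56294406]]), 't': array([472.95815882, 246.73527808, 941.21148621])}
top {'fx': 565.5545696124318, 'fy': 565.5545696124318, 'cx': 322.86552151148686, 'cy': 243.98463565772627, 'R': array([[-0.02362318, -0.99970554,  0.00554846],
       [-0.98650499,  0.02241107, -0.16219016],
       [ 0.16201806, -0.00930503, -0.98674392]]), 't': array([ -14.52633234,  573.51622881, 1229.1655413 ])}
wrist {'fx': 371.64829954431775, 'fy': 371.64829954431775, 'cx': 319.0843474593079, 'cy': 243.31437671968263, 'tool_from_camera': array([[ 9.99999870e-01, -3.04704949e-05, -5.09257105e-04,
         7.64112092e-02],
       [ 1.44736461e-04,  9.74144753e-01,  2.25924722e-01,
        -6.38025299e+01],
       [ 4.89206098e-04, -2.25924766e-01,  9.74144630e-01,
        -1.79009529e+02],
       [ 0.00000000e+00,  0.00000000e+00,  0.00000000e+00,
         1.00000000e+00]])}
```

View pics/top0.png

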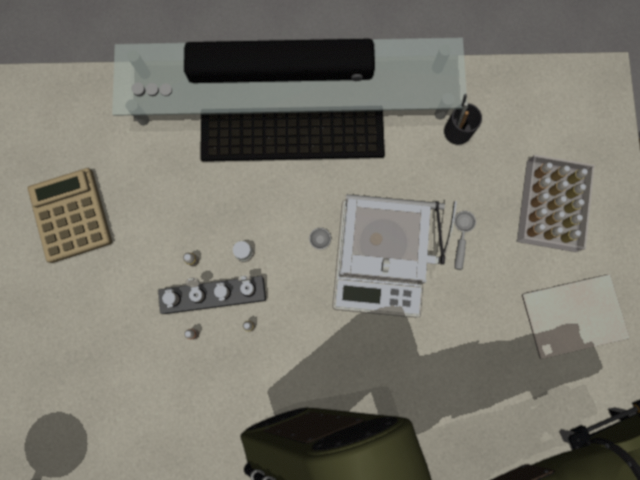

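View pics/side0.png

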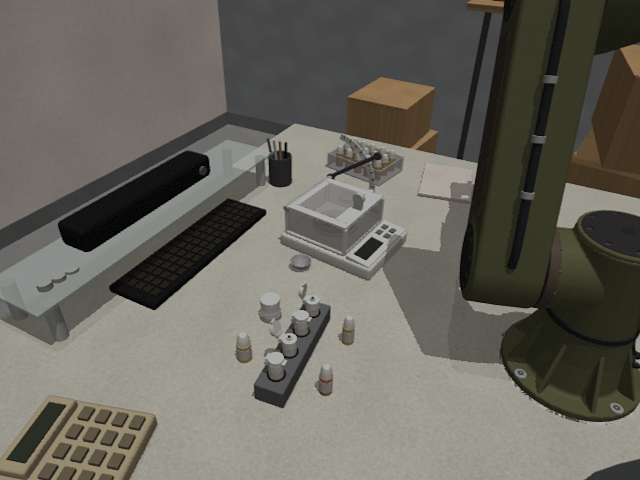

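View pics/wrist0.png

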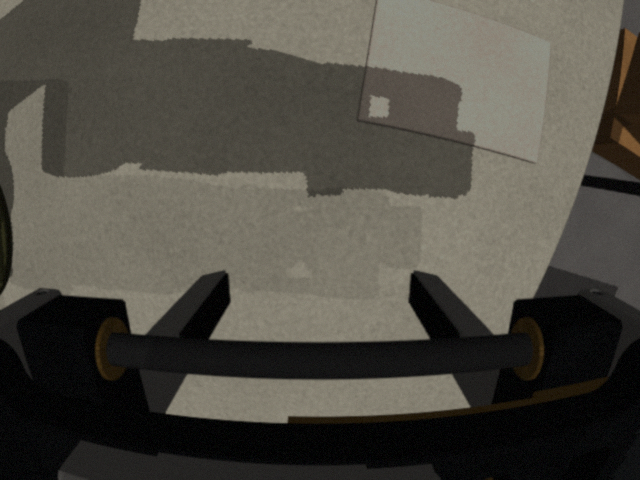

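```bash
python3 - <<'E'
import cv2,numpy as np
t=cv2.imread("pics/top0.png");s=cv2.imread("pics/side0.png")
a=cv2.resize(t[235:345,145:275],None,fx=6,fy=5.4,interpolation=cv2.INTER_CUBIC)
a=cv2.resize(t[240:340,150:280],(780,600),interpolation=cv2.INTER_CUBIC);cv2.imwrite("pics/c1.png",a)
cv2.imwrite("pics/c2.png",cv2.resize(s[275:405,225:375],(690,598),interpolation=cv2.INTER_CUBIC))
cv2.imwrite("pics/c3.png",cv2.resize(t[185:325,325:485],(685,600),interpolation=cv2.INTER_CUBIC))
cv2.imwrite("pics/c4.png",cv2.resize(s[140:280,270:420],(643,600),interpolation=cv2.INTER_CUBIC))
E
```

```text
(no output)
```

View pics/c1.png

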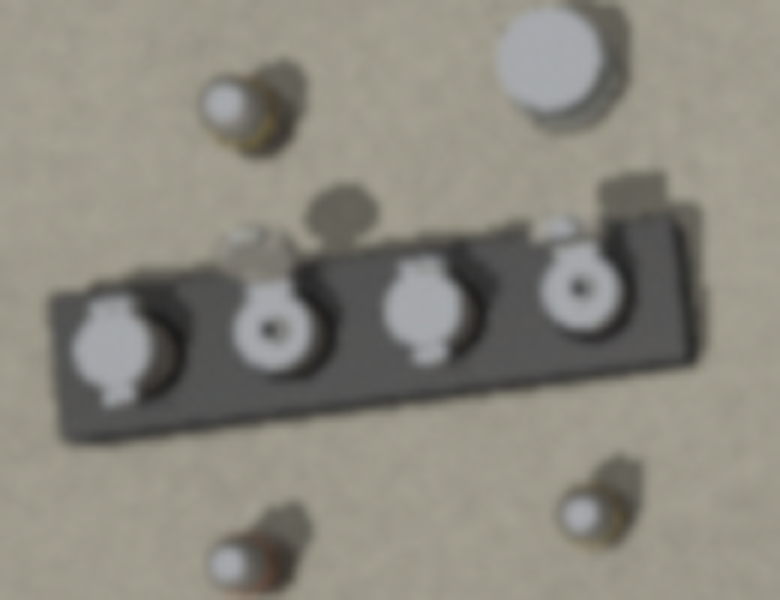

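View pics/c2.png

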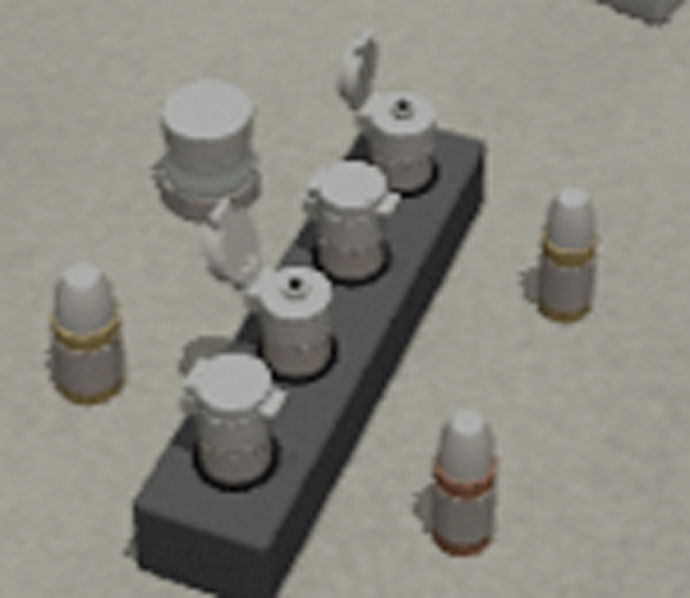

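View pics/c3.png

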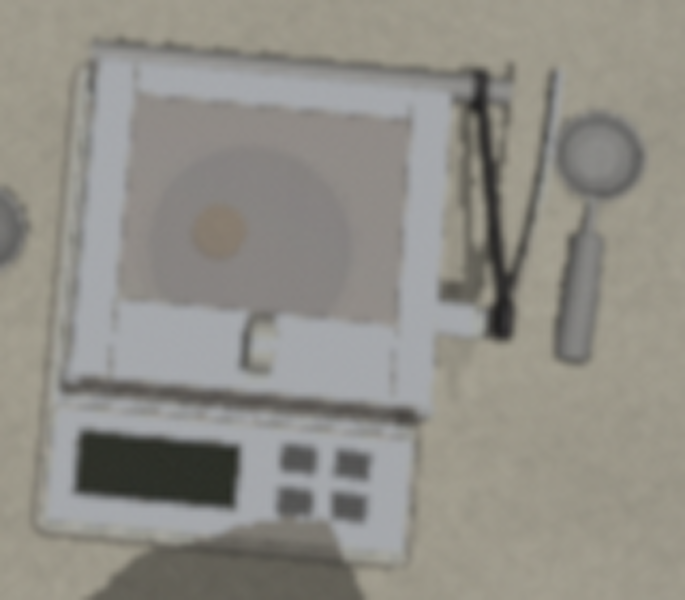

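View pics/c4.png

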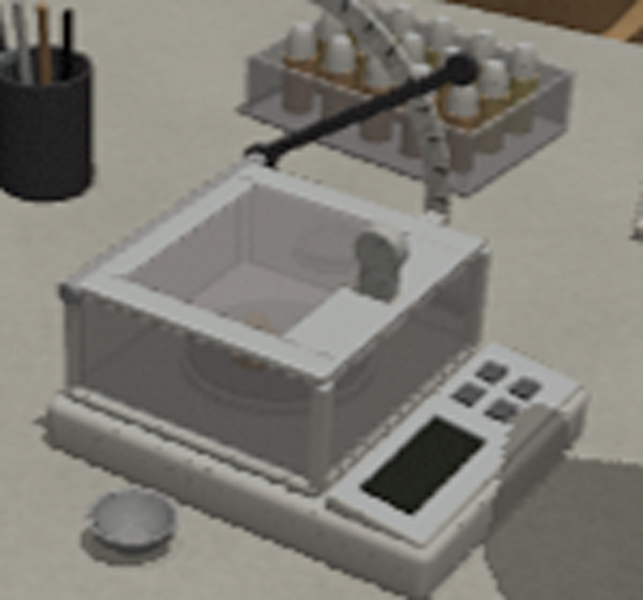

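```bash
cat > h.py <<'E'
import numpy as np,cv2
from cell import manip
def ray(n,u,v):
    c=manip.calibration(n);d=c["R"].T@np.array([(u-c["cx"])/c["fx"],(v-c["cy"])/c["fy"],1]);o=-c["R"].T@c["t"];return o,d
def plane(n,u,v,z):
    o,d=ray(n,u,v);return o+d*(z-o[2])/d[2]
def tri(p,q):
    o1,d1=ray("top",*p);o2,d2=ray("side",*q)
    k=np.linalg.lstsq(np.c_[d1,-d2],o2-o1,rcond=None)[0]
    a=o1+d1*k[0];b=o2+d2*k[1];return (a+b)/2,np.linalg.norm(a-b)
E
python3 - <<'E'
from h import *
np.set_printoptions(precision=1,suppress=True)
t=lambda x,y:(150+x/6,240+y/6)
s=lambda x,y:(225+x/4.6,275+y/4.6)
for n,p,q,z in [("B spout",(272,329),(295,284),78),("D spout",(580,287),(402,105),78),("A cap",(113,345),(232,382),82),("C cap",(423,307),(350,187),82)]:
    print(n,plane("top",*t(*p),z),plane("side",*s(*q),z),tri(t(*p),s(*q)))
print("bottles/jar")
for p,z in [((224,103),64),((232,563),64),((582,515),64),((550,58),50)]: print(plane("top",*t(*p),z))
print("rack corners")
for p in [(52,295),(670,215),(692,362),(65,440)]: print(plane("top",*t(*p),40))
T=lambda x,y:(325+x*160/685,185+y*140/600)
S=lambda x,y:(270+x*150/643,140+y*140/600)
d=np.load("pics/top0.npy")
for n,p,q in [("grip",(262,343),(382,262)),("tip",(501,325),(462,68)),("pivot",(480,78),(262,153)),("cover corner R",(428,412),(488,245)),("cover cornerL",(63,385),(322,378)),("back L",(97,50),(68,290))]:
    print(n,plane("top",*T(*p),114),tri(T(*p),S(*q)))
E
```

```text
B spout [462.6 251.2  78. ] [461.2 253.5  78. ] (array([462.6, 251.6,  75.7]), np.float64(0.5150038105820332))
D spout [475.2 140.2  78. ] [473.2 142.5  78. ] (array([474.9, 140.3,  75.7]), np.float64(1.0189019170605094))
A cap [457.9 307.4  82. ] [454.9 310.   82. ] (array([457.3, 307.8,  78.9]), np.float64(1.7446439618201581))
C cap [469.  196.2  82. ] [466.5 200.2  82. ] (array([468.9, 196.7,  78.1]), np.float64(0.8712323185324655))
bottles/jar
[547.5 273.1  64. ]
[379.6 267.6  64. ]
[393.8 141.4  64. ]
[563.7 154.8  50. ]
rack corners
[480.2 341.5  40. ]
[504.8 111.3  40. ]
[449.7 103.4  40. ]
[426.3 335.5  40. ]
grip [ 513.6 -160.6  114. ] (array([ 510.2, -159. ,  131. ]), np.float64(2.7507382756308534))
tip [ 519.9 -279.8  114. ] (array([ 508.2, -259.2,  206.9]), np.float64(0.5524051497914553))
pivot [ 645.8 -276.5  114. ] (array([ 643.5, -278.3,  110.3]), np.float64(6.554466618380666))
cover corner R [ 477.5 -241.2  114. ] (array([ 477.2, -242.4,  109.1]), np.float64(1.5691626965075138))
cover cornerL [495.  -61.3 114. ] (array([496.8, -60.6, 114.9]), np.float64(3.8881757949338756))
back L [664.6 -83.3 114. ] (array([666. , -84. , 106.3]), np.float64(1.2327633172594954))
```

{"method": "arm_command", "body": {"steps": [[0,[0,0,-2.5],0.124],[0,[0,0,-1],0.124],[0,[-3.4,-2.2,0],0],[0,[-3.4,-2.2,0],0],[0,[-3.4,-2.2,0],0]], "force": 20}}

```text
clock: 0.57
eef_pos: [248.7, -404.1, 240.0]
eef_rot: [3.141, 0.001, -1.458]
wrist_force: [1.0, -0.2, -0.1]
finger_gap: 64.2
```

{"method": "arm_command", "body": {"steps": [[0,[-3.4,-2.2,0],0],[0,[-3.4,-2.2,0],0],[0,[-3.4,-2.2,0],0],[0,[-3.4,-2.2,0],0],[0,[-3.4,-2.2,0],0]]}}

```text
clock: 0.98
eef_pos: [338.9, -222.3, 240.5]
eef_rot: [-3.141, -0.0, -1.457]
wrist_force: [0.1, -0.1, -0.2]
finger_gap: 30.8
```

{"method": "arm_command", "body": {"steps": [[0,[-3.4,-2.2,0],0],[0,[-3.4,-2.2,0],0],[0,[-3.4,-2.2,0],0],[0,[-3.4,-2.2,0],0],[0,[-3.4,-2.2,0],0]]}}

```text
clock: 1.4
eef_pos: [429.0, -40.7, 240.6]
eef_rot: [-3.141, -0.0, -1.457]
wrist_force: [0.3, -1.3, 0.6]
finger_gap: 0.7
```

{"method": "arm_command", "body": {"steps": [[0,[-3.3,-2.4,0],0],[0,[-3.3,-2.4,0],0],[0,[-3.3,-2.4,0],0],[0,[-3.3,-2.4,0],0],[0,[-3.3,-2.4,0],0]]}}

```text
clock: 1.82
eef_pos: [529.6, 136.9, 240.2]
eef_rot: [3.141, -0.0, -1.457]
wrist_force: [0.6, -0.3, 0.4]
finger_gap: 0.3
```

```bash
python3 - <<'E'
from h import *
print(manip.read_state()["eef_pos"])
p,d=manip.camera("wrist");cv2.imwrite("pics/w1.png",p[:,:,::-1])
p,d=manip.camera("side");cv2.imwrite("pics/s1.png",cv2.resize(p[200:420,200:420,::-1],(600,600)))
E
```

```text
[529.61660856 136.93170804 240.24179071]
```

View pics/w1.png

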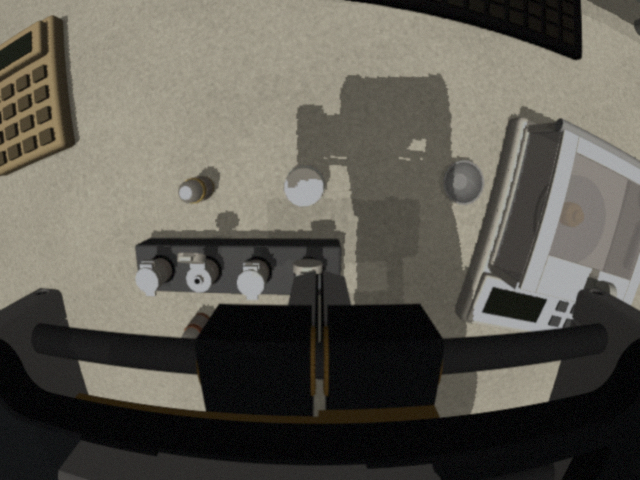

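View pics/s1.png

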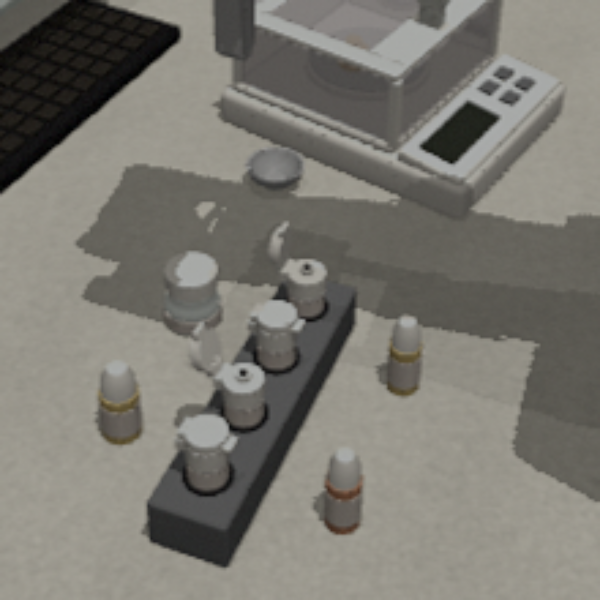

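```bash
cat >> h.py <<'E'
from scipy.spatial.transform import Rotation as Ro
def wray(u,v,s):
    c=manip.calibration("wrist");T=c["tool_from_camera"]
    x,y=(u-c["cx"])/c["fx"],(v-c["cy"])/c["fy"];r=np.hypot(x,y)+1e-12
    d=T[:3,:3]@np.array([np.sin(r)*x/r,np.sin(r)*y/r,np.cos(r)])
    R=Ro.from_euler("xyz",s["eef_rot"]).as_matrix();return R@T[:3,3]+s["eef_pos"],R@d
def wplane(u,v,z,s):
    o,d=wray(u,v,s);return o+d*(z-o[2])/d[2]
E
python3 - <<'E'
from h import *
s=manip.read_state()
for u,v,z in [(199,280,78),(153,279,82),(250,281,82),(309,264,105)]: print(wplane(u,v,z,s).round(1))
E
```

```text
[463.3 251.8  78. ]
[458.5 301.5  82. ]
[470.8 198.8  82. ]
[501.6 144.1 105. ]
```

{"method": "arm_command", "body": {"steps": [[0,[-1.1,-1.0,1.5],0],[0,[0,0,3.6],0],[0,[0,0,3.6],0],[0,[0,0,3.6],0],[0,[0,0,2.1],0]]}}

```text
clock: 2.33
eef_pos: [536.0, 146.1, 92.7]
eef_rot: [3.137, -0.0, -1.457]
wrist_force: [0.4, -0.2, 0.2]
finger_gap: 0.0
```

{"method": "arm_command", "body": {"steps": [[0,[0,1.2,0],0],[0,[0,1.2,0],0],[0,[0,1.2,0],0]]}}

```text
clock: 2.58
eef_pos: [501.4, 142.1, 96.0]
eef_rot: [3.141, -0.0, -1.457]
wrist_force: [2.0, -0.1, 1.5]
finger_gap: 0.4
```

{"method": "arm_command", "body": {"steps": [[0,[-0.1,1.0,0],0],[0,[-0.1,1.0,0],0],[0,[0,0.9,0],0],[0,[0,0,0],0]]}}

```text
clock: 2.92
eef_pos: [471.7, 141.0, 96.5]
eef_rot: [3.141, -0.0, -1.457]
wrist_force: [1.2, 0.3, 0.4]
finger_gap: 0.6
```

{"method": "arm_command", "body": {"steps": [[0,[0,0,0.5],0],[0,[0,0,0.5],0],[0,[0,0,0.4],0],[0,[0,0,0],0]]}}

```text
clock: 3.25
eef_pos: [473.2, 141.4, 82.2]
eef_rot: [3.141, -0.0, -1.457]
wrist_force: [-2.4, -1.7, 4.9]
finger_gap: 0.4
```

{"method": "arm_command", "body": {"steps": [[0,[0,0,0.2],0],[0,[0,0,0.1],0],[0,[0,0,0],0]]}}

```text
clock: 3.5
eef_pos: [473.5, 141.4, 81.7]
eef_rot: [-3.141, -0.0, -1.457]
wrist_force: [-18.3, -4.6, 41.7]
finger_gap: 0.7
```

{"method": "arm_command", "body": {"steps": [[0,[0,0,-1.5],0],[0,[0,0,-3.3],0],[0,[-1.2,-3.4,0],0],[0,[-2.4,-3.2,0],0],[0,[-3.8,0,0],0]]}}

```text
clock: 3.92
eef_pos: [534.3, 222.0, 127.3]
eef_rot: [-3.139, 0.0, -1.461]
wrist_force: [-0.1, -1.1, -0.7]
finger_gap: 0.8
```

{"method": "arm_command", "body": {"steps": [[0,[-3.7,0,0],0],[0,[0,0,0],0]]}}

```text
clock: 4.08
eef_pos: [525.2, 264.1, 126.1]
eef_rot: [3.141, 0.001, -1.453]
wrist_force: [-0.3, -0.5, -0.3]
finger_gap: 0.5
```

{"method": "arm_command", "body": {"steps": [[0,[0.5,0,1.5],0],[0,[0,0,1.5],0],[0,[0,1.2,0],0],[0,[0,1.2,0],0],[0,[0,1.2,0],0]]}}

```text
clock: 4.5
eef_pos: [490.7, 249.9, 96.5]
eef_rot: [3.141, -0.0, -1.457]
wrist_force: [1.6, 0.7, 1.3]
finger_gap: 0.4
```

{"method": "arm_command", "body": {"steps": [[0,[0,0.9,0],0],[0,[0,0.9,0],0],[0,[0,0.8,0],0],[0,[0,0,0],0]]}}

```text
clock: 4.83
eef_pos: [463.8, 247.1, 97.3]
eef_rot: [3.141, -0.0, -1.457]
wrist_force: [-0.8, -0.3, 0.6]
finger_gap: 0.6
```

{"method": "arm_command", "body": {"steps": [[0,[-0.4,0.2,0.4],0],[0,[0,0,0.5],0],[0,[0,0,0.5],0],[0,[0,0,0.2],0],[0,[0,0,0.1],0]]}}

```text
clock: 5.25
eef_pos: [462.7, 251.3, 81.8]
eef_rot: [-3.141, 0.0, -1.457]
wrist_force: [-14.1, -3.7, 35.8]
finger_gap: 0.4
```

{"method": "arm_command", "body": {"steps": [[0,[0,0,-2],0],[0,[1,0,-3.8],0],[0,[1,0,-3.8],0],[0,[1,0,-3.8],0],[0,[2,0,-3],0]]}}

```text
clock: 5.67
eef_pos: [468.4, 201.7, 246.8]
eef_rot: [-3.14, 0.001, -1.456]
wrist_force: [0.7, 0.1, 0.5]
finger_gap: 0.3
```

{"method": "arm_command", "body": {"steps": [[1,[4,0,0],0.11],[1,[4,0,0],0.11],[1,[4,0,0],0],[1,[4,0,0],0],[1,[4,0,0],0]]}}

```text
clock: 6.08
eef_pos: [459.8, 0.4, 244.0]
eef_rot: [3.141, 0.0, -1.677]
wrist_force: [0.7, -0.0, 0.3]
finger_gap: 30.5
```

```bash
python3 - <<'E'
from h import *
s=manip.read_state();print(s["eef_pos"],s["eef_rot"])
p,d=manip.camera("wrist");cv2.imwrite("pics/w2.png",p[:,:,::-1])
p,d=manip.camera("side");cv2.imwrite("pics/s2.png",cv2.resize(p[200:420,200:420,::-1],(600,600)))
E
```

```text
[4.59782414e+02 4.15169359e-01 2.43975419e+02] [ 3.14130850e+00  2.22465882e-05 -1.67687161e+00]
```

View pics/w2.png

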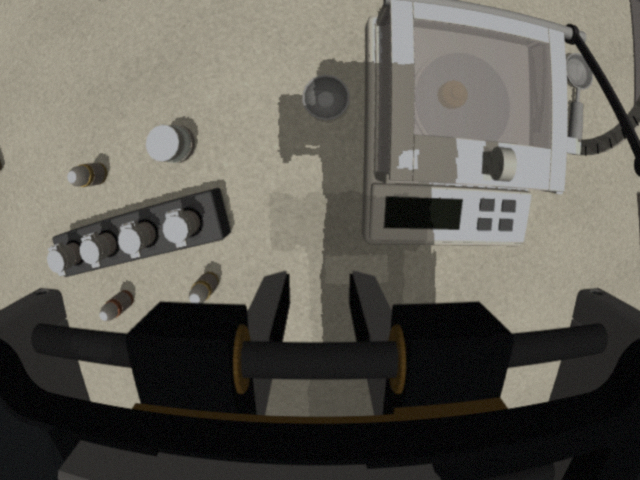

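View pics/s2.png

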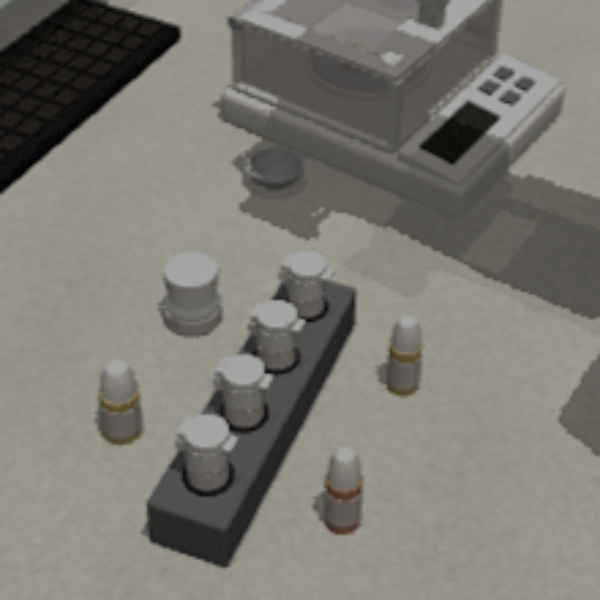

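{"method": "arm_command", "body": {"steps": [[0.6,[3.5,-1.6,0],0],[0.6,[3.5,-1.6,0],0],[0.6,[3.5,-1.6,0],0],[0.6,[3.5,-1.5,0],0],[0.6,[1.1,0,0],0]]}}

```text
clock: 6.6
eef_pos: [507.9, -158.2, 243.2]
eef_rot: [3.141, -0.0, -1.679]
wrist_force: [-0.2, 0.6, -0.5]
finger_gap: 56.5
```

```bash
python3 - <<'E'
from h import *
s=manip.read_state();print(s["eef_pos"],s["eef_rot"])
p,d=manip.camera("wrist");cv2.imwrite("pics/w3.png",p[:,:,::-1])
E
```

```text
[ 507.93295779 -158.15627885  243.1721679 ] [ 3.14052420e+00 -1.41286055e-04 -1.67920907e+00]
```

View pics/w3.png

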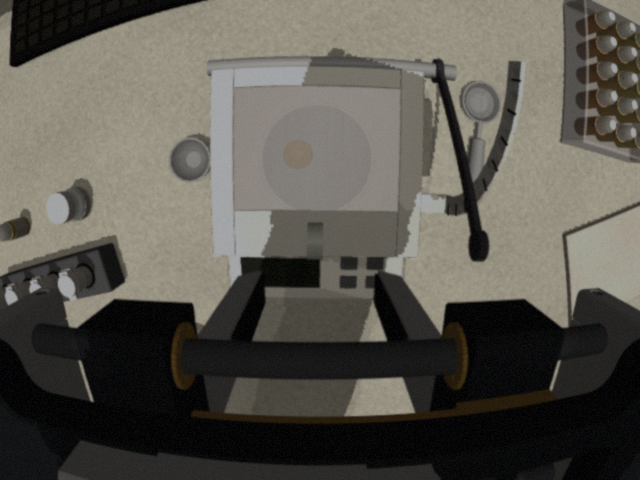

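```bash
python3 - <<'E'
from h import *
s=manip.read_state()
for u,v,z in [(213,256,114),(421,259,114),(210,69,112),(425,69,112),(314.5,238,150),(306.5,238,142),(323,238,142),(478,245,207),(441,66,110)]: print(u,v,wplane(u,v,z,s).round(1))
p=cv2.imread("pics/w3.png")
cv2.imwrite("pics/w3c.png",cv2.resize(p[190:290,200:500],(780,260),interpolation=cv2.INTER_CUBIC))
E
```

```text
213 256 [498.1 -63.2 114. ]
421 259 [ 475.4 -245.4  114. ]
210 69 [660.6 -81.7 112. ]
425 69 [ 640.4 -263.6  112. ]
314.5 238 [ 512.1 -155.5  150. ]
306.5 238 [ 511.1 -149.1  142. ]
323 238 [ 509.7 -161.7  142. ]
478 245 [ 508.9 -260.   207. ]
441 66 [ 643.4 -279.3  110. ]
```

View pics/w3c.png

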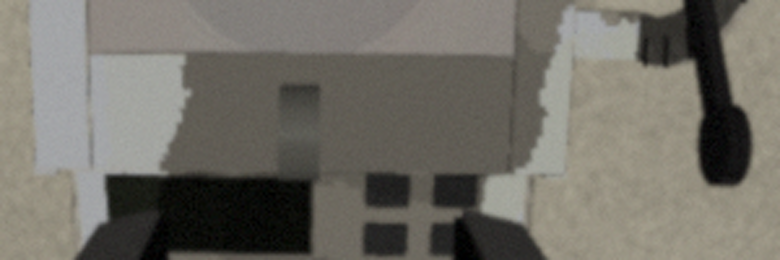

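{"method": "arm_command", "body": {"steps": [[0.5,[-0.2,0.1,3.3],0.01],[0.5,[0,0,3.3],0],[0.5,[0,0,2.8],0],[0.5,[0,0,1.7],0],[0.5,[0,0,0.7],0]]}}

```text
clock: 7.07
eef_pos: [505.0, -150.9, 123.5]
eef_rot: [3.138, 0.001, -1.686]
wrist_force: [-0.0, 0.1, -1.0]
finger_gap: 46.9
```

{"method": "arm_command", "body": {"steps": [[0.1,[0,0,0],0],[0.1,[0,0,0],0],[0,[0,0,0],0],[0,[0,0,0],0],[0,[0,0,0],0]], "force": 15}}

```text
clock: 7.48
eef_pos: [506.4, -152.6, 127.4]
eef_rot: [-3.14, -0.0, -1.687]
wrist_force: [0.3, -1.2, 0.5]
finger_gap: 17.1
```

{"method": "arm_command", "body": {"steps": [[0,[0.2,0,0.2],0],[0,[0.1,0,0],0],[0,[0,0,0],0],[0,[0,0,0],0]]}}

```text
clock: 7.82
eef_pos: [506.5, -154.7, 125.7]
eef_rot: [-3.139, 0.001, -1.687]
wrist_force: [0.8, 8.9, 8.9]
finger_gap: 12.1
```

```bash
python3 - <<'E'
from h import *
s=manip.read_state();print(s["eef_pos"],s["eef_rot"],s["wrist_force"])
p,d=manip.camera("wrist");cv2.imwrite("pics/w4.png",p[:,:,::-1])
p,d=manip.camera("side");cv2.imwrite("pics/s4.png",p[:,:,::-1])
E
```

```text
[ 506.50670437 -154.67070927  125.74932538] [-3.13915520e+00  1.43212904e-03 -1.68687903e+00] [0.79250021 8.91871084 8.90916282]
```

View pics/s4.png

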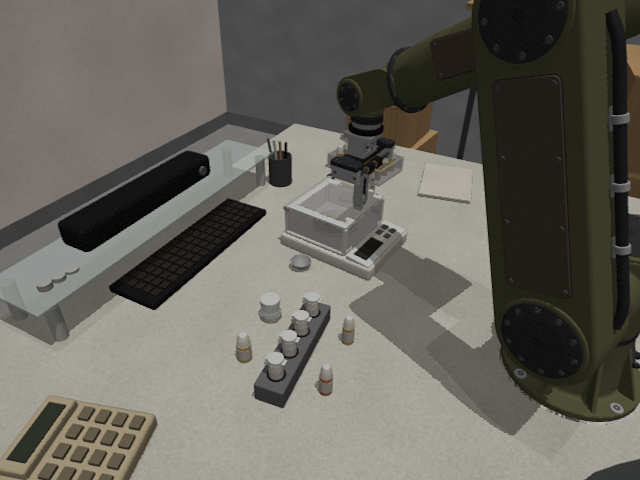

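View pics/w4.png

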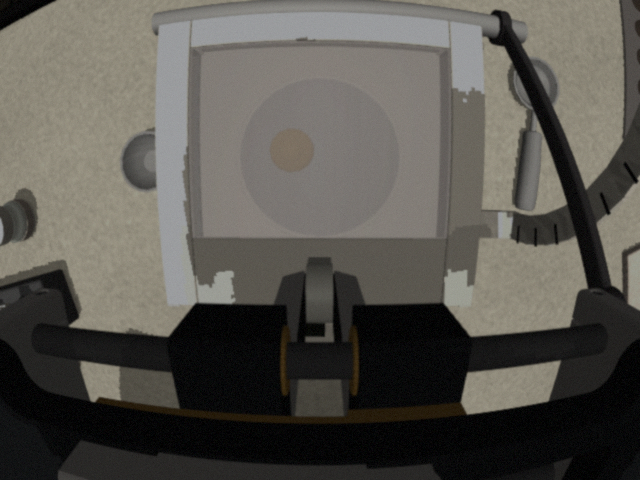

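{"method": "arm_command", "body": {"steps": [[0,[-0.1,0,0],0],[0,[0,-0.2,-0.7],0],[0,[0,-0.2,-0.7],0],[0,[0,-0.3,-0.7],0],[0,[0,-0.3,-0.7],0]], "force": 25}}

```text
clock: 8.33
eef_pos: [515.7, -155.7, 153.0]
eef_rot: [3.141, 0.0, -1.687]
wrist_force: [0.5, 0.2, -3.5]
finger_gap: 11.9
```

{"method": "arm_command", "body": {"steps": [[0,[0,-0.3,-0.7],0],[0,[0,-0.4,-0.7],0],[0,[0,-0.4,-0.6],0],[0,[0,-0.4,-0.6],0],[0,[0,0,0],0]]}}

```text
clock: 8.75
eef_pos: [531.5, -157.6, 179.7]
eef_rot: [-3.14, -0.0, -1.687]
wrist_force: [-3.2, -0.7, 1.0]
finger_gap: 12.1
```

```bash
python3 - <<'E'
from h import *
s=manip.read_state();print(s["eef_pos"],s["eef_rot"],s["wrist_force"],s["finger_gap"])
p,d=manip.camera("wrist");cv2.imwrite("pics/w5.png",p[:,:,::-1])
p,d=manip.camera("side");cv2.imwrite("pics/s5.png",cv2.resize(p[130:290,260:440,::-1],(675,600)))
E
```

```text
[ 531.47001845 -157.57544923  179.73030162] [-3.14024311e+00 -3.28629072e-04 -1.68694258e+00] [-3.21625299 -0.67707585  1.01214865] 12.115205771939504
```

View pics/s5.png

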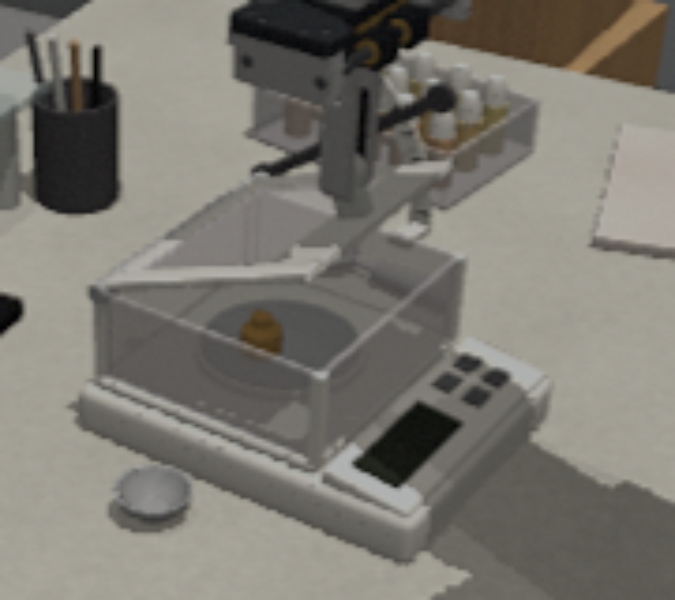

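View pics/w5.png

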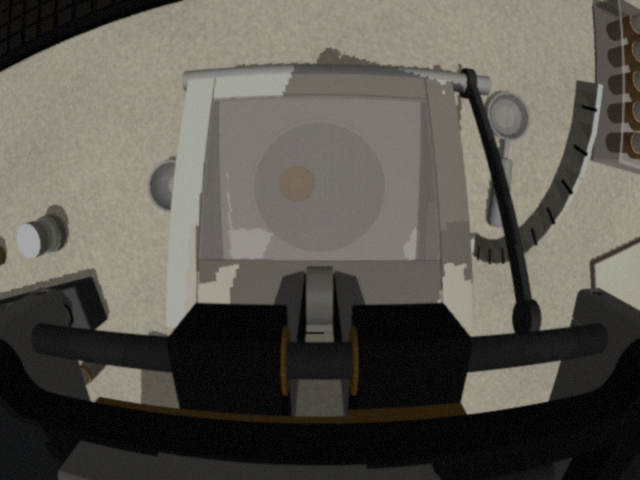

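{"method": "arm_command", "body": {"steps": [[0,[0,-0.4,-0.6],0],[0,[0,-0.5,-0.6],0],[0,[0,-0.5,-0.5],0],[0,[0,-0.5,-0.5],0],[0,[0,-0.5,-0.4],0]]}}

```text
clock: 9.27
eef_pos: [554.9, -160.4, 205.1]
eef_rot: [3.141, -0.0, -1.687]
wrist_force: [-5.0, -2.7, -1.4]
finger_gap: 11.8
```

{"method": "arm_command", "body": {"steps": [[0,[0,0,0],0],[0,[0,0,0],0]]}}

```text
clock: 9.43
eef_pos: [554.9, -160.4, 205.1]
eef_rot: [-3.14, -0.0, -1.687]
wrist_force: [-1.5, -3.3, 3.1]
finger_gap: 12.1
```

```bash
python3 - <<'E'
from h import *
s=manip.read_state();print(s["eef_pos"],s["eef_rot"],s["wrist_force"],s["finger_gap"])
p,d=manip.camera("wrist");cv2.imwrite("pics/w6.png",p[:,:,::-1])
p,d=manip.camera("side");cv2.imwrite("pics/s6f.png",p[:,:,::-1]);cv2.imwrite("pics/s6.png",cv2.resize(p[130:250,280:400,::-1],(600,600),interpolation=cv2.INTER_CUBIC))
p,d=manip.camera("top");cv2.imwrite("pics/t6f.png",p[:,:,::-1]);cv2.imwrite("pics/t6.png",cv2.resize(p[190:310,340:460,::-1],(600,600),interpolation=cv2.INTER_CUBIC))
E
```

```text
[ 554.88200576 -160.37431117  205.05846543] [-3.14034157e+00 -4.26147002e-04 -1.68697995e+00] [-1.51905135 -3.29143884  3.14092469] 12.098674583549501
```

View pics/s6.png

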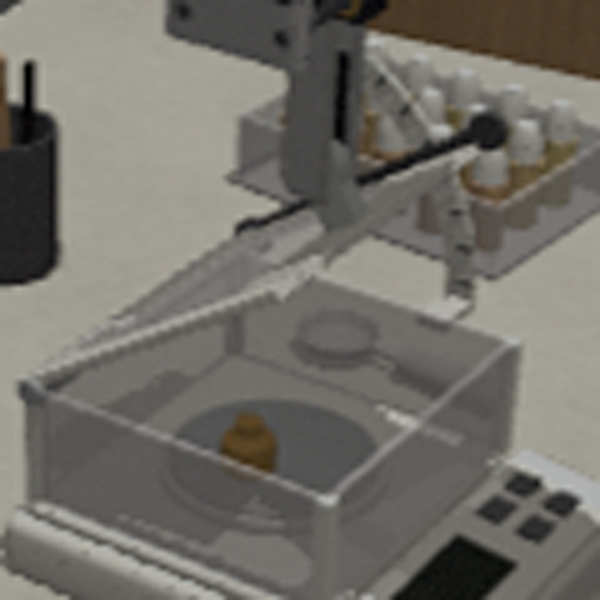

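View pics/w6.png

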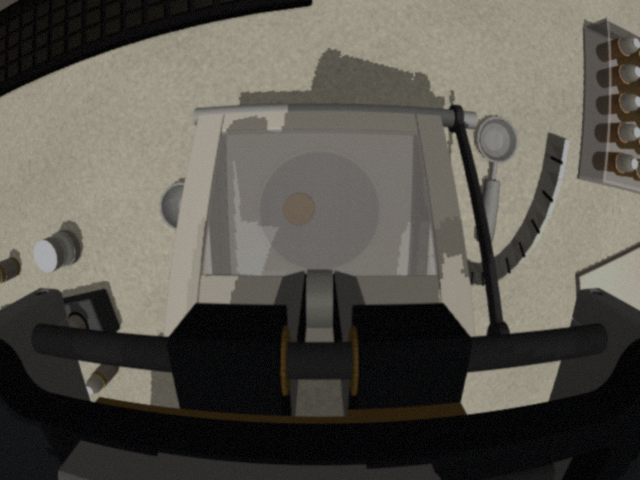

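View pics/t6.png

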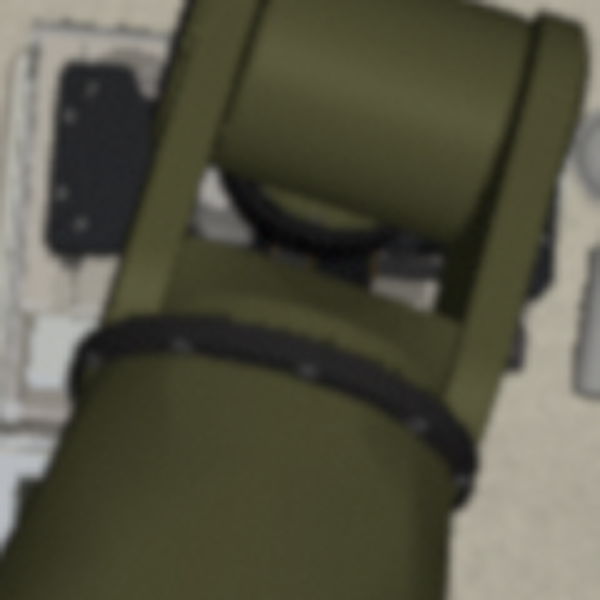

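```bash
python3 - <<'E'
import cv2
p=cv2.imread("pics/s6f.png")
cv2.imwrite("pics/s6a.png",cv2.resize(p[175:215,280:350],(787,450),interpolation=cv2.INTER_CUBIC))
cv2.imwrite("pics/s6b.png",cv2.resize(p[145:195,325:390],(780,600),interpolation=cv2.INTER_CUBIC))
E
```

```text
(no output)
```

View pics/s6a.png

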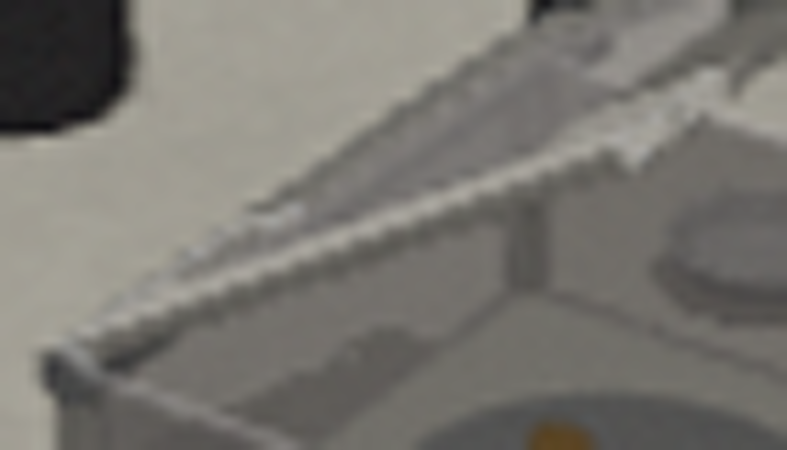

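View pics/s6b.png

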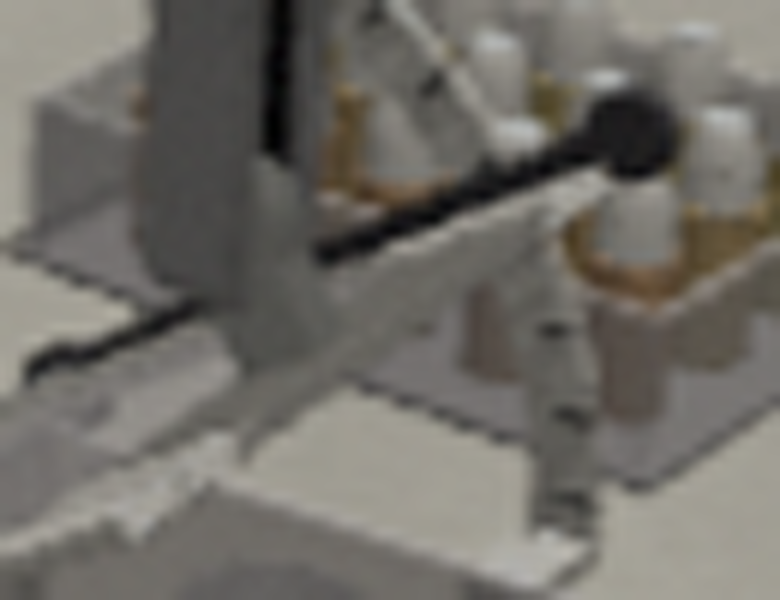

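```bash
python3 - <<'E'
from h import *
yaw=-0.118;ex=np.array([np.cos(yaw),np.sin(yaw),0]);ey=np.array([-np.sin(yaw),np.cos(yaw),0]);H=np.array([650.5,-172.6,108])
s=manip.read_state()
def lat(o,d,l):
    k=(l-(o-H)@ey)/(d@ey);r=o+d*k-H;return (r@ex).round(1),r[2].round(1),round(np.hypot(r@ex,r[2]),1),round(np.arctan2(r[2],-(r@ex)),3)
for n,u,v,l in [("tip",377.3,156.1,-104),("R corner",374.2,160.8,-90),("Rtop",325+605/12,145+172/12,-90),("Lbot",335.8,189.2,90),("Ltop",335.5,187.,90),("hingeL",280+60/11.25,175+365/11.25,90)]:
    print(n,lat(*ray("side",u,v),l))
g=s["eef_pos"]-np.array([0,0,19])*-1-H
print("grasp",g@ex,g@ey,g[2])
a=np.arctan2(g[2],-(g@ex))-.2303;print("theta from grasp",a,np.hypot(g@ex,g[2]))
E
```

```text
tip (np.float64(-129.0), np.float64(97.3), np.float64(161.5), np.float64(0.646))
R corner (np.float64(-128.8), np.float64(90.1), np.float64(157.2), np.float64(0.611))
Rtop (np.float64(-131.7), np.float64(94.8), np.float64(162.2), np.float64(0.624))
Lbot (np.float64(-132.8), np.float64(93.8), np.float64(162.6), np.float64(0.615))
Ltop (np.float64(-131.8), np.float64(98.9), np.float64(164.8), np.float64(0.644))
hingeL (np.float64(5.6), np.float64(-1.4), np.float64(5.8), np.float64(-2.897))
grasp -96.59447002887718 0.8848723826976372 115.87354940322535
theta from grasp 0.6455890887500408 150.8548013536903
```

{"method": "arm_command", "body": {"steps": [[0,[0,-0.2,-0.2],0],[0,[0,0,0],0],[0,[0,0,0],0],[0,[0,0,0],0],[0,[0,0,0],0]]}}

```text
clock: 10.0
eef_pos: [556.2, -160.5, 206.2]
eef_rot: [3.141, -0.0, -1.687]
wrist_force: [-2.7, -3.7, -1.2]
finger_gap: 12.0
```

```bash
python3 - <<'E'
from h import *
p,d=manip.camera("side");cv2.imwrite("pics/s7f.png",p[:,:,::-1])
a=p[145:195,325:390,::-1];cv2.imwrite("pics/s7b.png",cv2.resize(a,(780,600),interpolation=cv2.INTER_CUBIC))
s=manip.read_state();print(s["clock"],s["eef_pos"],s["wrist_force"],s["finger_gap"],abs(s["qd"]).max())
E
```

```text
10.05 [ 556.21185831 -160.49318565  206.24686104] [-2.90709963 -4.55221671 -0.02045997] 11.760222141724633 0.0020939967556421893
```

View pics/s7b.png

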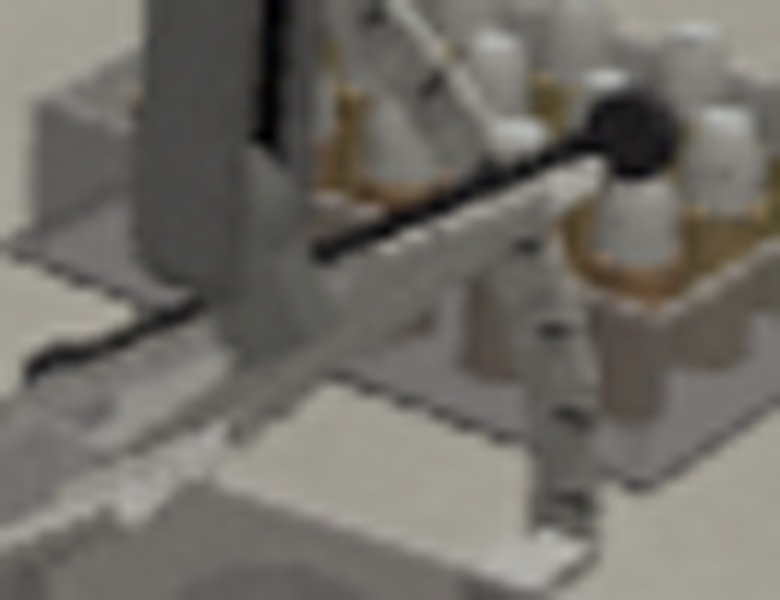

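View pics/s7f.png

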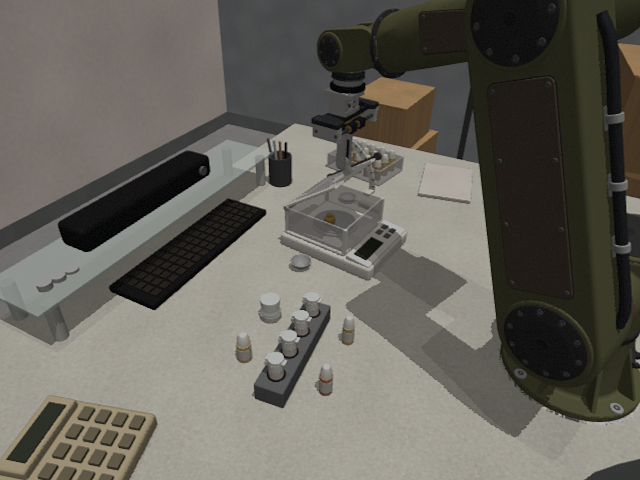

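```bash
python3 - <<'E'
from cell import manip
print(manip.sign_off()); s=manip.read_state();print(s["clock"],s["eef_pos"],s["finger_gap"])
E
```

```text
the job is handed in; nothing more can be done
None
the job is handed in; nothing more can be done
```

I pressed the two open caps shut, lifted the scale's cover by its grip to the pointer's angle, and handed the job in at about 10 s while holding it there. The hand-in reported no verdict.

- **Caps:** I pressed both with the fingers until they stopped at about 82 mm, where a shut cap's top should be, with 36–42 N upward on the wrist. The side pictures after each press and just before hand-in show all four caps shut.
- **Cover angle:** The pointer measured about 0.65 rad. The cover read 0.61–0.64 rad by its corners, so I raised it about 0.01–0.02 rad. My last reading by eye was 0.63 rad, about 0.02 rad below the pointer, against an allowed 0.08. Pixel resolution makes that good to roughly 0.02–0.03 rad.
- **Hold:** The fingers were shut on the 12 mm lug with a 25 N grip, and the arm was still (under 0.003 rad/s).
- **Bystanders and pointer:** In the last pictures the pointer, bottles, jar, dish and weight stand where they were. The spoon is only partly visible through the clear shield.
- **Not checked:** The top view was blocked by the arm at the end, so the final angle rests on the side view and the arm's own pose only.

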